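# Clamp a drive's circuit board in the board holder

### The job

Get the small circuit board ready for cleaning: draw the board holder's sprung arm back until it stays open, lay the board flat on the plate, slide its end against the stop, then press its long edge under the lip of the rail, firmly home but gently. Then swing the arm back so that it springs onto the board's free edge and holds it there, and let go; leave the other things on the desk where they are.

Things in the scene. Friction and masses are not known exactly. Their poses are not given: they have to be found in the camera images.
- holder: Board holder fixed to the desk: aluminium plate 180 (own x) x 190 (own y) x 12 mm thick; origin at the centre of its underside, axes along its edges, z up. Along its +x side stands a dark rail with a lip, at its +y side an end stop, and a sprung curved arm swings on its plate.
- home (a point): Point on the plate's top where the middle of the board's underside lies when the board is home and the rail is at its nominal setting: own x +35, y +30 mm in the holder, 12 mm above its underside; same axes as the holder. In y it is exact, in x the rail's setting shifts it by up to 7 mm.
- rail: Bracket of the holder's rail; origin nominally at the foot of the rail's face, on the plate's top (holder x +60, y +30 mm), holder's axes. The dark rail on it is adjustable and was locked anywhere from 7 mm nearer to 7 mm farther in x: find its face by touch. The face looks to -x, y -50 to +34 mm; rail 15 mm tall, lip overhangs the face 4 mm, 9 mm free below it.
- stop: Fixed dark steel end stop of the holder, 14 mm tall. Origin at the foot of its face, on the plate's top (own x +34, y +65 mm in the holder); holder's axes. The face looks to -y and runs from 25 mm on the -x side to 16 mm on the +x side of the origin; no lip.
- pivot (a point): Axis of the sprung arm's upright pivot, at the plate's top: own x +18, y -65 mm in the holder; same axes as the holder.
- clip (a joint): Swing of the sprung arm (7 mm round bar, top 9 mm above the plate, nose 92 mm from the pivot), rad: 0 shut and empty, 0.6 fully open; it grows anticlockwise from above, the nose leaving the rail. Damped over-centre spring: below 0.34 it pushes shut, above it pushes open and stays open; up to 6 N at the post. On the home board's edge it rests at 0.125 (0.05 to 0.2 as the rail is set).
- post (a point): Centre of the top of the upright round steel grip post at the free end of the sprung arm: 10 mm across, rising to 47 mm above the holder's plate. It turns with the arm, 110 mm from the pivot: with the arm at 0 it lies -22 mm in x and +108 mm in y (holder's axes) from the pivot.
- board: Small green circuit board, stiff, 50 (own x) x 70 (own y) x 6 mm thick, about 80 g, lying flat; origin at the centre of its underside, z up. On its middle stands a finned grey heat sink to grip it by: 14 (own x) x 34 (own y) mm, from the board's top to 36 mm above its underside. It may go in either way round (half a turn makes no difference).
- disk: Bystander: grey floppy disk, 90 x 94 x 4 mm, origin at the centre of its underside.
- disk2: Bystander: blue floppy disk, 90 x 94 x 4 mm, origin at the centre of its underside.
- marker: Bystander: marker pen lying down, 135 mm long along own x, 15 mm thick, origin under its middle.
- bottle_cap: Bystander: white bottle cap, 38 mm across, 17 mm high, origin at the centre of its underside.
- pencil: Bystander: pencil lying down, 170 mm long along own x, 8 mm thick, origin under its middle.
- screwdriver: Bystander: screwdriver lying along own x, 180 mm long.
Not all that is in view belongs to the job. Of the things that look like the board, take the one that is farthest to the robot's right at the start.

How it is judged (in metres and radians):
On the way, in this order (a step that is already met when the one before it is completed fails the run):
1. the sprung arm is drawn back past its centre and stays open by itself (joint above 0.5) (value of joint clip above 0.5 rad and contact force between the fingers and clip below 0.1 N), for 0.2 s.
2. with the arm still open the board, under the lip, square to the rail within 0.03 rad and within 1.5 mm of the stop, is pressed against the rail with more than 2 N (value of joint clip above 0.45 rad and contact force between board and rail above 2 N and z of board in the frame of holder below 0.0155 m and y of board in the frame of holder between 0.0285 and 0.032 m and angle between the x axis of board and the x axis of holder, either way round below 0.03 rad), for 0.02 s.
At the end, for the whole second after the job is handed in: The board lies flat and at rest on the holder's plate, square to the rail within 0.03 rad, within 1.5 mm of the end stop and pressed against the rail with more than 0.5 N by the sprung arm, which is swung shut onto it (joint below 0.27, more than 1 N on the board) (value of joint clip below 0.27 rad and contact force between clip and board above 1 N and contact force between board and rail above 0.5 N and y of board in the frame of holder between 0.0285 and 0.032 m and angle between the x axis of board and the x axis of holder, either way round below 0.03 rad and z of board in the frame of holder below 0.0135 m and angle between board's own z axis and vertical below 0.05 rad and linear speed of board below 0.01 m/s); the robot touches nothing.
It fails at once if the board is pressed against the rail or against the stop with more than 10 N (contact force between board and rail above 10 N or contact force between board and stop above 10 N).
It fails at once if a bystander is moved by more than 30 mm (distance of any of disk, disk2, marker, bottle_cap, pencil, screwdriver from where it was at the start of the episode above 0.03 m).
It also fails if it takes over 67 s, if anything falls off the work surface, if the arm or the gripper's body presses on something with over 40 N, if the wrist force passes 120 N, or if a joint passes its speed limit or range.

### The arm

A 6-joint arm with a two-finger parallel gripper is mounted at the origin on the work surface. World frame = base frame: x ahead of the robot, y to its left, z up, the work surface at z = 0. Lengths are in m, angles in degrees, forces in N, time in s.
With the tool pointing down it reaches from about 0.35 to 0.875 m from the base axis. Payload 4.2 kg.
Tool frame: the origin (TCP) lies midway between the tips of the shut fingers; the grasp point (between the pads) lies 19 mm behind it; z points along the fingers, y is the line along which they close (so a half turn about z gives the same grasp; the last joint's range is limited). The gripper opens to 87 mm and grips with 3 to 60 N. Pads are 19 mm wide; open, the fingers measure 117 mm over their backs; the gripper's body (75 mm by 190 mm) begins 51 mm behind the grasp point.
Start: joints at [88.957, 22.042, 0.453, 0, -68.411, -14.817], TCP at [0.171, 0.601, 0.223] pointing down, gripper open.
Joint ranges: [-179.83, 179.83], [-69.29, 118.12], [-61.27, 80.66], [-181.25, 117.63], [-171.15, -9.14], [-177.46, 177.46]. Speed limits (degrees/s): [159.86, 159.86, 180, 180, 180, 180].

### API

Orientations are given as [roll, pitch, yaw] about the fixed x, y, z axes, in that order (R = Rz(yaw) Ry(pitch) Rx(roll)).
In Python, from workcell import env gives the robot as it stands. The module is installed in compiled form; this text tells all that it offers. Calls block until the motion is done:
- env.goto(position, orientation): joint-space move of the TCP to a pose.
- env.move_straight(position, rotation=None, rate=0.15, force_limit=None): straight line of the TCP; rotation=None keeps the orientation; rate is the mean speed in m/s. With force_limit (N) it stops when the force on the tool has changed by that much, and returns True; else False.
- env.set_joints(angles): joint-space move.
- env.gripper_to(opening, grasp_force=None): opening from 0.0 (shut) to 1.0 (fully open); grasp_force is the grip in N (None keeps the last); returns when the fingers have stopped.
- env.dwell(seconds).
- env.inverse_kinematics(position, orientation): joint angles nearest the present ones, or None.
- env.read_state(): the state.
- env.grab_frame(name): name is "side" or "top"; returns a dict with "image" (400x640x3 uint8, blue, green, red), "fx", "fy", "cx", "cy" (pixels), "position" and "orientation" of the camera in the world. Camera axes: x right, y up, looking along -z (the intrinsics and any distortion apply to the point x, -y, -z); pixel columns grow to the right and rows downward; lengths in m; the calibration is good to about 2 mm. A picture is of the moment at which its call begins. There is no depth.
A pose or a line that the arm cannot do raises env.Unreachable and nothing moves.
- env.close_job(): hands the job in; it is judged then, once.
Trained networks look in a picture, given as the dict that the camera call returned (one of the last four; its "shot" number tells which), for a name from the list of things; names that differ only in an ending like _2 or _b are one class to them, and where a whole thing is asked for, a point or a joint stands for the part that bears it (a point fixed in the world has none). Each returns a list of dicts, best first, with "score" (0 to 1); they miss things now and then, are a little off and sometimes report something else, mostly with a low value. They report only what shows in the picture. A call takes as long as a camera call. They do not tell look-alikes from the thing itself.
- env.search_frame(picture, thing): "xyz" ([x, y, z] in m, in world coordinates, good to about 4 mm: the middle of the surface that is visible of it).
- env.trace(picture, thing): "mask" (400x640 bool, what is visible of it).
The state is a dict: "clock": time; "joint_positions": joint angles; "qvel": joint speeds; "joint_torque": joint torques, N m; "position": TCP position; "tool_rot": TCP orientation; "force": force on the tool from outside, world axes, zero at the start; "wrist_torque": the same for the moment, N m; "opening": opening from 0.0 (shut) to 1.0 (fully open); "finger_force": force on a finger pad.
Only numpy, scipy, OpenCV 4.12 (cv2) and the standard library are available. Lean on these libraries where they do the work, as an engineer would, in place of code of your own. Each camera call takes 0.05 s, during which the arm holds its last target. There are 200 camera calls.

## Working session

There is one attempt and no reset: what is moved stays moved. The work goes in short steps, each a Python script; the robot and the scene stay as the last script left them, time stands still between calls to the robot, and variables do not carry over. Pictures are saved under pics/ and viewed, at most 10 in all, crops included, and the job is handed in when it is done.

```bash
mkdir -p pics; python3 - <<'E'
from workcell import env
import cv2,numpy as np
for n in("top","side"):
    p=env.grab_frame(n); cv2.imwrite(f"pics/{n}0.png",p["image"])
    print(n,p["fx"],p["fy"],p["cx"],p["cy"],p["position"],p["orientation"],[k for k in p if k not in("image",)],{k:p[k] for k in p if 'dist' in k})
    for t in("board","holder","rail","stop","post","clip"):
        for r in env.search_frame(p,t)[:4]: print(t,np.round(r["xyz"],4),round(r["score"],2))
print(env.read_state())
E
```

```text
top 510.63665809817445 510.63665809817445 326.61342589768714 200.72243481350662 [ 0.40874251 -0.04197835  1.2282695 ] [  6.80071693   0.78033957 -91.6681586 ] ['fx', 'fy', 'cx', 'cy', 'position', 'orientation', 'shot'] {}
board [ 0.583  -0.2542  0.0057] 0.88
board [ 0.387  -0.0347  0.0099] 0.86
board [ 0.3999 -0.165   0.0067] 0.69
board [ 0.7178 -0.0955  0.0072] 0.6
rail [0.6282 0.0484 0.0261] 0.56
rail [0.579  0.0989 0.0267] 0.3
stop [ 0.3736 -0.3762  0.0026] 0.19
post [0.5555 0.021  0.0235] 0.52
post [0.5791 0.0982 0.026 ] 0.27
clip [0.5559 0.0219 0.0217] 0.48
side 489.75099935473804 489.75099935473804 314.18148766356967 191.26048022725726 [0.48899977 0.75982501 0.82130342] [  45.75532497   -0.29768398 -175.09349576] ['fx', 'fy', 'cx', 'cy', 'position', 'orientation', 'shot'] {}
board [ 0.7138 -0.0916  0.0058] 0.9
board [ 0.3811 -0.0218  0.0038] 0.8
board [ 0.3954 -0.1522  0.0065] 0.74
board [0.5566 0.0612 0.0249] 0.54
holder [0.5495 0.0462 0.0093] 0.76
holder [ 0.4981 -0.2018  0.0179] 0.26
rail [0.6262 0.0557 0.0284] 0.6
post [0.554  0.0573 0.0239] 0.58
clip [0.5565 0.0597 0.0186] 0.52
{'clock': 0.7, 'joint_positions': array([ 8.89578746e+01,  2.20409219e+01,  4.53462957e-01, -2.28365585e-03,
       -6.84123775e+01, -1.48170285e+01]), 'qvel': array([ 0.01651198,  0.03686336,  0.03261186, -0.05902833, -0.04200876,
        0.06695014]), 'joint_torque': array([ 7.92546393e-05, -3.90328288e+01,  1.87590516e+01,  4.22352836e+00,
        1.55655539e-02, -2.06155750e-05]), 'position': array([0.17075114, 0.60119543, 0.22255787]), 'tool_rot': array([ 1.79999615e+02,  2.09468573e-03, -1.58599941e+01]), 'force': array([0.23784396, 0.11253971, 1.12275501]), 'wrist_torque': array([0.00899237, 0.00206638, 0.02112152]), 'finger_force': 0.0, 'opening': 0.9982599327711565}
```

View pics/top0.png

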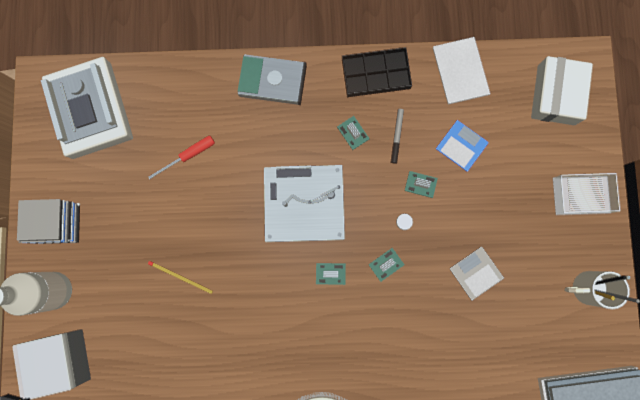

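View pics/side0.png

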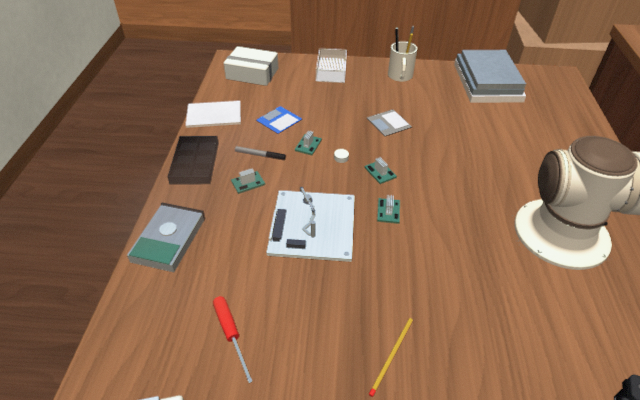

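Boards in the top view are at (352,132), (421,184), (386,265) and (331,274). The robot's right is −y, which is image right, so (421,184) is the one meant. In the holder, the rail is at the top (294,172), the stop at (273,191), the post at about (285,205) and the pivot at (338,187), so its yaw is about 0. Next I fit the poses from the masks and make a confirming crop.

```bash
cat > h.py <<'E'
from workcell import env
import cv2,numpy as np
from scipy.spatial.transform import Rotation as R
from scipy.optimize import minimize
def proj(p,P):
    c=(np.asarray(P,float)-p["position"])@R.from_euler("xyz",p["orientation"],degrees=True).as_matrix()
    return np.c_[p["cx"]+p["fx"]*c[:,0]/-c[:,2], p["cy"]-p["fy"]*c[:,1]/-c[:,2]]
def box(x0,x1,y0,y1,z0,z1): return np.array([[x,y,z] for x in(x0,x1) for y in(y0,y1) for z in(z0,z1)])
BOARD=[box(-.025,.025,-.035,.035,0,.006),box(-.007,.007,-.017,.017,.006,.036)]
HOLD=[box(-.09,.09,-.095,.095,0,.012)]
def W(q,P): c,s=np.cos(q[2]),np.sin(q[2]); return np.c_[q[0]+c*P[:,0]-s*P[:,1],q[1]+s*P[:,0]+c*P[:,1],P[:,2]+(q[3] if len(q)>3 else 0)]
def sil(p,q,parts,S=8):
    m=np.zeros((400*1,640*1),np.float32)
    b=np.zeros((1600,2560),np.uint8)
    for P in parts:
        cv2.fillConvexPoly(b,cv2.convexHull(np.round((proj(p,W(q,P))+.5)*4*16).astype(np.int32)),1,shift=4)
    return cv2.resize(b.astype(np.float32),(640,400),interpolation=cv2.INTER_AREA)
def fit(pm,parts,q0,z=0):
    f=lambda q:sum(np.abs(sil(p,[q[0],q[1],q[2],z],parts)-m).sum() for p,m in pm)
    q0=np.array(q0,float)
    r=minimize(f,q0,method="Nelder-Mead",options=dict(initial_simplex=[q0,q0+[.006,0,0],q0+[0,.006,0],q0+[0,0,.15]],xatol=1e-4,fatol=.1,maxiter=150))
    return r.x,r.fun/sum(m.sum() for p,m in pm)
def px(p,m,z):  # pixels -> plane z
    d=np.c_[(m[:,0]-p["cx"])/p["fx"],-(m[:,1]-p["cy"])/p["fy"],-np.ones(len(m))]@R.from_euler("xyz",p["orientation"],degrees=True).as_matrix().T
    return p["position"]+d*((z-p["position"][2])/d[:,2])[:,None]
E
cat > m.py <<'E'
from h import *
ps={n:env.grab_frame(n) for n in("top","side")}
def mask(p,t,near):
    best=None
    for r in env.trace(p,t):
        ys,xs=np.nonzero(r["mask"]); d=np.hypot(*(np.array([xs.mean(),ys.mean()])-near))
        if best is None or d<best[0]: best=(d,r["mask"],r["score"])
    return best
for t,guess,parts,hs in(("board",[.583,-.254,0],BOARD,.01),("holder",[.56,.047,0],HOLD,.006)):
    pm=[]
    for n,p in ps.items():
        b=mask(p,t,proj(p,[guess[:2]+[hs]])[0])
        if b is None or b[0]>25: print(t,n,"missing",b and b[0]); continue
        m=b[1].astype(np.float32); pm.append((p,m)); ys,xs=np.nonzero(m); print(t,n,b[0],b[2],m.sum(),xs.mean(),ys.mean())
        cv2.imwrite(f"pics/mask_{t}_{n}.png",b[1].astype(np.uint8)*255)
    for sub in [pm]+([[a] for a in pm] if len(pm)>1 else []):
        rs=[fit(sub,parts,[*guess[:2],y]) for y in(np.linspace(-1.4,1.4,5) if t=="board" else(0,))]
        for q,e in sorted(rs,key=lambda r:r[1])[:2]: print(t,len(sub),np.round(q,4),round(e,3))
c=[ps["top"]["image"][150:220,380:460],ps["side"]["image"][125:165,290:370],ps["top"]["image"][160:250,255:355],ps["side"]["image"][180:270,260:365]]
c=[cv2.resize(x,(400,300),interpolation=cv2.INTER_CUBIC) for x in c]
cv2.imwrite("pics/crop.png",np.vstack([np.hstack(c[:2]),np.hstack(c[2:])]))
E
python3 m.py
```

```text
board top 2.4315838982502025 0.59 600.0 420.4633333333333 183.86166666666668
board side 2.021504517170694 0.63 351.0 308.27920227920225 143.52136752136752
board 2 [ 0.5894 -0.2569 -0.2805] 0.093
board 2 [ 0.5895 -0.257  -0.28  ] 0.094
board 1 [ 0.5898 -0.2571 -0.2945] 0.052
board 1 [ 0.5899 -0.2572  2.8477] 0.053
board 1 [ 0.5872 -0.2558 -0.2808] 0.132
board 1 [ 0.5874 -0.2557 -0.3073] 0.133
holder top 9.036238762311303 0.71 5801.0 303.4273401137735 202.41785898982934
holder side 5.912333923491476 0.7 5323.0 312.74375352244977 226.08998684952095
holder 2 [ 0.5517  0.0266 -0.0024] 0.038
holder 1 [0.5531 0.0263 0.0023] 0.028
holder 1 [ 0.5505  0.0273 -0.0035] 0.039
```

View pics/crop.png

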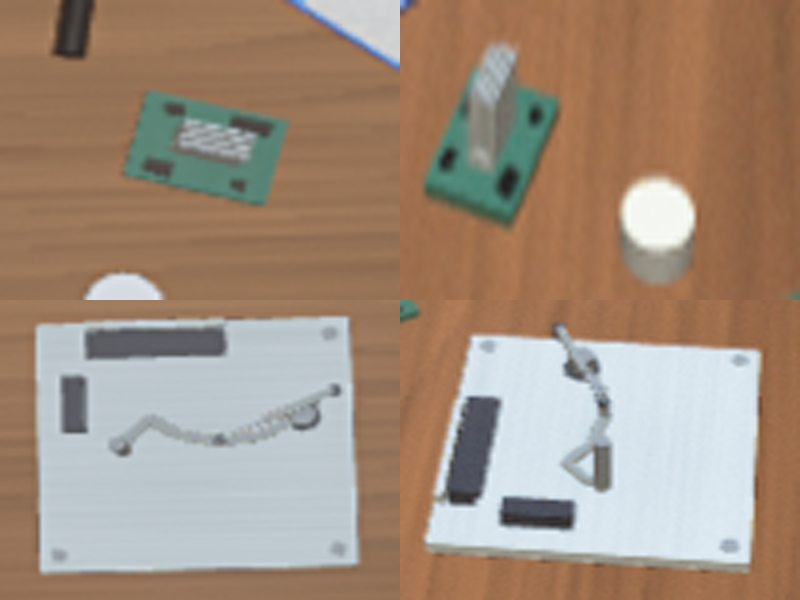

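The crop confirms it: a green board with a finned heat sink, nearest the white cap, at top (421,184). The sprung arm looks shut, with its post at top (285,204). Next I check the post and open the arm.

```bash
cat >> h.py <<'E'
H=np.array([.5517,.0266,-.0024])
def hw(x,y,z): return W(H,np.array([[x,y,z+.012]]))[0]   # holder mm->world, z above plate
def post(th,z):
    c,s=np.cos(th),np.sin(th); return hw(.018-.022*c-.108*s,-.065-.022*s+.108*c,z)
def yaw(th): return -78.5+np.degrees(th+H[2])
def info(s=""): r=env.read_state(); print(s,round(r["clock"],2),np.round(r["position"],4),np.round(r["force"],2),round(r["tool_rot"][2],2),round(r["opening"],3),round(r["finger_force"],2))
E
python3 - <<'E'
from h import *
p=env.grab_frame("top")
print("post from pic",px(p,np.array([[284.8,203.8]]),.059),"pred",post(0,.047), "pivot px",proj(p,[hw(.018,-.065,0)]),"post px",proj(p,[post(0,.047)]))
print(proj(env.grab_frame("side"),[post(0,.047),hw(.06,.03,.015),hw(.034,.065,.014)]))
for P,y in((post(0,.12),yaw(0)),(post(.6,.12),yaw(.6)),([.589,-.257,.15],-90-16.3),(hw(.03,.03,.1),-90)):
    for k in(0,180):
        print(k,env.inverse_kinematics(list(P),[180,0,y+k]))
E
```

```text
post from pic [[0.54441916 0.06652468 0.059     ]] pred [0.54780321 0.06960948 0.059     ] pivot px [[330.08931849 194.28124466]] post px [[283.43683401 202.38446368]]
[[312.50736944 221.15629011]
 [283.65534368 224.64121638]
 [293.66402921 238.08408074]]
0 [ 24.06283528  19.81779186 -17.13740783   0.         -53.04480031
 -12.70034515]
180 [ 24.06283528  19.81779186 -17.13740783   0.         -53.04480031
 167.29965485]
0 [ 2.34321264e+01  1.44250957e+01 -2.52390349e+01  2.54444375e-14
 -5.03358694e+01  2.23078315e+01]
180 [ 2.34321264e+01  1.44250957e+01 -2.52390349e+01 -2.54444375e-14
 -5.03358694e+01 -1.57692169e+02]
0 [ -9.1745957   26.8880318   -2.65310764   0.         -60.45886056
  -7.1254043 ]
180 [ -9.1745957   26.8880318   -2.65310764   0.         -60.45886056
 172.8745957 ]
0 [ 21.41585362  23.912436   -13.89206427   0.         -52.19549973
 -21.41585362]
180 [ 21.41585362  23.912436   -13.89206427   0.         -52.19549973
 158.58414638]
```

```bash
python3 - <<'E'
from h import *
env.gripper_to(.35)
env.goto(list(post(0,.10)),[180,0,yaw(0)]); info("above")
hit=env.move_straight(list(post(0,.020)),rate=.1,force_limit=6); info(f"down {hit}")
if not hit:
    for th in np.arange(.1,.55,.11): 
        env.move_straight(list(post(th,.020)),[180,0,yaw(th)],rate=.08); info(f"{th:.2f}")
    env.dwell(.5); info("settled")
    env.move_straight(list(post(th,.12)),rate=.15)
    env.dwell(.3); info("up")
p=env.grab_frame("top"); q=env.grab_frame("side")
env_c=[p["image"][150:250,245:365],q["image"][170:270,250:370]]
cv2.imwrite("pics/open.png",np.hstack([cv2.resize(x,(400,333),interpolation=cv2.INTER_CUBIC) for x in env_c]))
E
```

```text
above 4.59 [0.548  0.0705 0.1122] [-0.74  0.09  0.08] -78.56 0.351 0.0
down False 5.54 [0.5484 0.0699 0.0326] [-0.31 -0.67 -0.04] -78.62 0.351 0.0
0.10 5.83 [0.5376 0.0671 0.0329] [-0.26  0.51 -0.21] -73.0 0.353 0.0
0.21 6.13 [0.5283 0.0639 0.0331] [3.49 2.49 1.28] -66.7 0.352 2.24
0.32 6.43 [0.5154 0.0576 0.0325] [1.16 0.83 1.52] -60.45 0.351 1.2
0.43 6.73 [0.5031 0.0499 0.0315] [ 0.92 -0.16  0.15] -54.23 0.349 0.0
0.54 7.03 [0.4943 0.0424 0.0315] [0.2  0.4  0.95] -47.94 0.351 0.0
settled 7.53 [0.4953 0.0431 0.032 ] [-0.05 -0.18  0.68] -47.71 0.353 0.0
up 8.65 [0.495  0.0429 0.1313] [-0.33  0.24  1.29] -47.7 0.353 0.0
```

View pics/open.png

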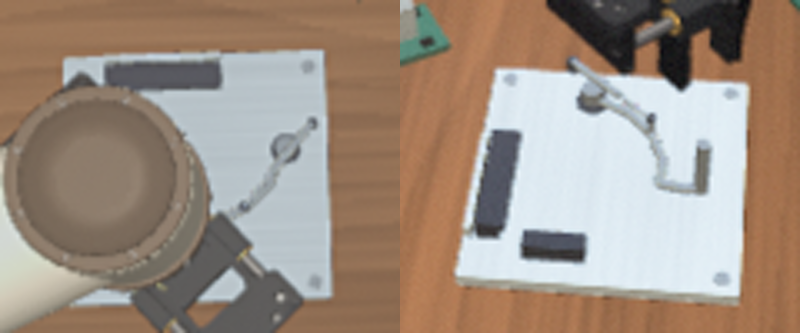

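The crop shows the arm standing open, with the post at side crop (703,150) clear of the fingers. Next I pick the board.

```bash
python3 - <<'E'
from h import *
b=np.array([.5894,-.2569]); y=-90+np.degrees(-.288)
env.gripper_to(.55)
env.goto([*b,.10],[180,0,y]); info("above")
hit=env.move_straight([*b,.020],rate=.1,force_limit=6); info(f"down {hit}")
env.gripper_to(0,20); info("grip")
print("gap mm",env.read_state()["opening"]*87)
env.move_straight([*b,.10],rate=.12); info("up")
yh=-90+np.degrees(H[2])
env.goto(list(hw(.012,.012,.06)),[180,0,yh]); env.dwell(.3); info("over")
ps={n:env.grab_frame(n) for n in("top","side")}
cv2.imwrite("pics/held.png",np.hstack([cv2.resize(ps["top"]["image"][130:260,235:375],(400,371),interpolation=cv2.INTER_CUBIC),cv2.resize(ps["side"]["image"][150:280,240:380],(400,371),interpolation=cv2.INTER_CUBIC)]))
E
```

```text
above 10.59 [ 0.5895 -0.2559  0.1002] [0.27 0.6  0.16] -106.41 0.551 0.0
down False 11.54 [ 0.59   -0.257   0.0207] [0.06 0.32 0.08] -106.48 0.544 0.0
grip 12.22 [ 0.5893 -0.2569  0.0201] [-0.74  0.06  1.35] -106.5 0.159 20.0
gap mm 13.820306167697016
up 13.03 [ 0.5887 -0.2566  0.0991] [ 0.61  0.23 -0.82] -106.52 0.16 20.0
over 14.47 [0.5639 0.0377 0.072 ] [ 0.16 -0.61  0.14] -90.23 0.159 20.0
```

View pics/held.png

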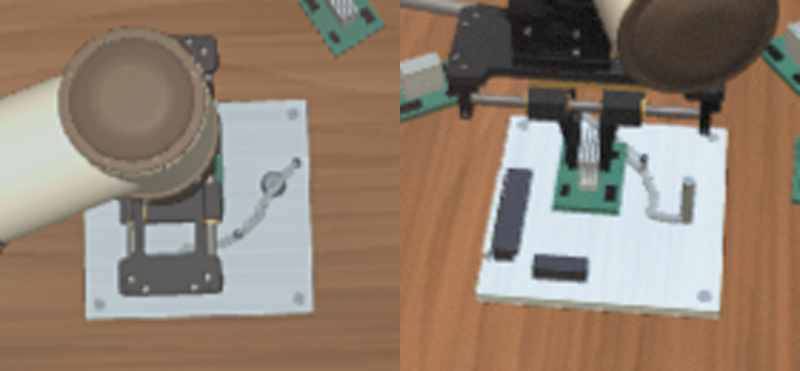

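The board hangs square and flat in the gripper, in the side crop between the rail (512,210) and the open post (688,195). Next I lay it down and slide it to the stop.

```bash
python3 - <<'E'
from h import *
env.move_straight(list(hw(.012,.012,.027)),rate=.08); env.dwell(.2); info("near")
hit=env.move_straight(list(hw(.012,.012,.014)),rate=.012,force_limit=2.5); info(f"down {hit}")
env.dwell(.2); info("rest"); z=env.read_state()["position"][2]
t=hw(.012,.042,0); t[2]=z
hit=env.move_straight(list(t),rate=.012,force_limit=3); info(f"stop {hit}")
env.dwell(.2); info("rest")
r=env.read_state()["position"]; c,s=np.cos(H[2]),np.sin(H[2]); d=r-[*H[:2],0]; print("holder xy",c*d[0]+s*d[1],-s*d[0]+c*d[1])
E
```

```text
near 15.33 [0.5642 0.0387 0.0396] [-0.66  0.76 -0.75] -90.13 0.161 20.0
down True 15.99 [0.5637 0.0385 0.032 ] [-0.66  1.19  4.19] -90.12 0.158 20.0
rest 16.19 [0.5637 0.0385 0.032 ] [ 0.1  -0.69  5.55] -90.13 0.157 20.0
stop True 16.62 [0.5637 0.0386 0.032 ] [-0.81  0.41  3.55] -90.11 0.158 20.0
rest 16.82 [0.5637 0.0385 0.032 ] [ 0.14 -0.19  2.47] -90.11 0.162 20.0
holder xy 0.0119465321431796 0.011976928879157637
```

```bash
python3 - <<'E'
from h import *
def hy():
    r=env.read_state()["position"]; c,s=np.cos(H[2]),np.sin(H[2]); d=r-[*H[:2],0]; return np.round([c*d[0]+s*d[1],-s*d[0]+c*d[1],r[2]],4)
r=env.read_state()["position"]
env.move_straight([r[0],r[1],r[2]+.0004],rate=.01); env.dwell(.2); info("raised"); z=env.read_state()["position"][2]
for i in range(4):
    t=hw(.012,.042,0); t[2]=.0323
    hit=env.move_straight(list(t),rate=.012,force_limit=3); info(f"stop {hit}"); print(hy())
    if hy()[1]>.024: break
env.dwell(.2); info("rest"); print(hy())
E
```

```text
raised 17.27 [0.5633 0.0385 0.0321] [-1.13 -0.22 -0.25] -90.12 0.159 20.0
stop True 18.81 [0.5634 0.0574 0.032 ] [ 1.13 -1.28  3.11] -90.1 0.16 20.0
[0.0116 0.0309 0.032 ]
rest 19.01 [0.5634 0.0575 0.032 ] [ 0.4  -0.65  3.78] -90.1 0.16 20.0
[0.0116 0.0309 0.032 ]
```

```bash
cat >> h.py <<'E'
def hy():
    r=env.read_state()["position"]; c,s=np.cos(H[2]),np.sin(H[2]); d=r-[*H[:2],0]; return np.round([c*d[0]+s*d[1],-s*d[0]+c*d[1],r[2]],4)
def F(n=6):
    a=[]
    for _ in range(n): env.dwell(.03); a.append(env.read_state()["force"])
    return np.mean(a,0)
E
python3 - <<'E'
from h import *
x,y,z=hy()
env.move_straight(list(hw(x,y,.0205)),rate=.01); print(F().round(2))
for i in range(12):
    y+=.0005; env.move_straight(list(hw(x,y,.0205)),rate=.01); f=F(); print(round(y,4),hy(),f.round(2))
    if f[1]<-2.5: break
info()
E
```

```text
[-0.07 -0.19  0.65]
0.0314 [0.0113 0.031  0.0323] [ 0.04 -2.41 -0.62]
0.0319 [0.0112 0.0311 0.0324] [ 0.21 -5.3  -0.25]
 20.38 [0.5629 0.0577 0.0324] [ 0.11 -6.01  0.27] -90.13 0.163 20.0
```

```bash
python3 - <<'E'
from h import *
y=.0314; x=.0113
env.move_straight(list(hw(x,y,.0205)),rate=.01); print(F().round(2))
env.move_straight(list(hw(.022,y,.0205)),rate=.02); print(hy(),F().round(2))
hit=env.move_straight(list(hw(.048,y,.0205)),rate=.012,force_limit=2.5); print(hit,hy(),F().round(2)); info()
E
```

```text
[ 0.52 -5.5  -1.09]
[0.0207 0.031  0.0323] [-2.46 -4.48  1.04]
True [0.0399 0.0308 0.0322] [-0.01  2.09  4.66]
 23.41 [0.5916 0.0572 0.0321] [0.26 1.8  6.03] -90.11 0.159 20.02
```

```bash
python3 - <<'E'
from h import *
x=hy()[0]; y=.0312
env.move_straight(list(hw(x,y,.0205)),rate=.01); print(hy(),F().round(2))
for i in range(14):
    x+=.0005; env.move_straight(list(hw(x,y,.0205)),rate=.01); f=F(); print(round(x,4),hy(),f.round(2))
    if f[0]<-3.5: break
info()
E
```

```text
[0.0398 0.0309 0.0323] [ 1.09 -1.14  2.08]
0.0403 [0.0398 0.0309 0.0324] [-0.   -2.18  2.51]
0.0408 [0.04   0.0309 0.0323] [-3.13 -1.86  4.22]
0.0413 [0.0401 0.0309 0.0324] [-4.76 -1.87  6.08]
 25.41 [0.5919 0.0574 0.0324] [-4.9  -2.06  5.48] -90.17 0.158 20.01
```

Contact at holder x ≈ 0.040 with about 4.8 N on the rail, so the rail is set about +5 mm out and the stop is still touched. Next I ease off, release, retreat and check.

```bash
python3 - <<'E'
from h import *
x,y,z=hy()
env.move_straight(list(hw(.0404,.0310,.0205)),rate=.01); print(hy(),F().round(2))
env.gripper_to(.3); print(hy(),F().round(2))
env.move_straight(list(hw(.0404,.0310,.10)),rate=.12)
env.goto(list(post(.6,.12)),[180,0,yaw(.6)]); info()
p=env.grab_frame("side"); t=env.grab_frame("top")
cv2.imwrite("pics/home.png",np.hstack([cv2.resize(t["image"][150:250,245:365],(400,333),interpolation=cv2.INTER_CUBIC),cv2.resize(p["image"][180:270,255:363],(400,333),interpolation=cv2.INTER_CUBIC)]))
E
```

```text
[0.0401 0.031  0.0324] [-3.52 -1.97  4.14]
[0.0406 0.0311 0.0325] [ 0.29 -0.24  0.09]
 28.2 [0.4909 0.0385 0.1317] [-0.08 -0.07  0.43] -44.33 0.301 0.0
```

View pics/home.png

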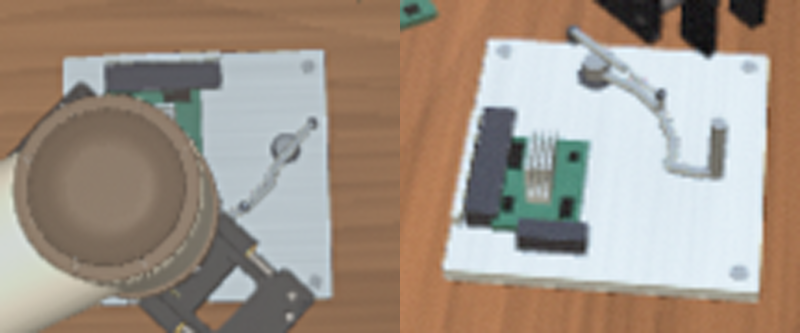

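The board lies flat at side crop (540,180), with its edge under the rail lip and its end at the stop, and the arm is still open. Next I swing the arm shut.

```bash
python3 - <<'E'
from h import *
env.gripper_to(.35)
hit=env.move_straight(list(post(.6,.020)),rate=.1,force_limit=6); info(f"down {hit}")
if not hit:
    for th in (.5,.4,.32,.26,.21,.16,.12,.10):
        env.move_straight(list(post(th,.020)),[180,0,yaw(th)],rate=.05); info(f"{th:.2f}")
    env.dwell(.6); info("settled")
    env.move_straight(list(post(th,.13)),rate=.12)
    env.goto([.35,.30,.25],[180,0,-60]); info("away")
p=env.grab_frame("side"); t=env.grab_frame("top")
cv2.imwrite("pics/shut.png",np.hstack([cv2.resize(t["image"][150:250,245:365],(400,333),interpolation=cv2.INTER_CUBIC),cv2.resize(p["image"][180:270,255:363],(400,333),interpolation=cv2.INTER_CUBIC)]))
E
```

```text
down False 29.85 [0.4911 0.0387 0.0325] [ 0.8  -0.06  0.91] -44.25 0.351 0.0
0.50 30.22 [0.498  0.0455 0.0323] [-1.34 -1.33  2.2 ] -49.93 0.35 1.21
0.40 30.58 [0.5067 0.0524 0.032 ] [-3.16 -1.52  2.42] -55.65 0.351 1.5
0.32 30.91 [0.5155 0.0578 0.032 ] [-0.69  0.47 -0.43] -60.19 0.347 0.55
0.26 31.19 [0.5219 0.0609 0.0322] [-0.1   0.4   0.37] -63.6 0.355 0.0
0.21 31.45 [0.5265 0.063  0.0322] [-0.18 -0.32 -0.23] -66.47 0.353 0.0
0.16 31.71 [0.5311 0.0649 0.0321] [ 0.19 -0.12  0.27] -69.34 0.354 0.0
0.12 31.96 [0.5349 0.0662 0.032 ] [-0.48  0.19 -0.63] -71.65 0.35 0.0
0.10 32.21 [0.537  0.0669 0.032 ] [ 0.79 -0.44  0.91] -72.85 0.358 0.0
settled 32.81 [0.5371 0.0669 0.032 ] [-0.01  0.44 -0.42] -72.91 0.35 0.0
away 35.08 [0.3502 0.2995 0.2494] [ 0.16  1.06 -0.66] -60.04 0.35 0.0
```

View pics/shut.png

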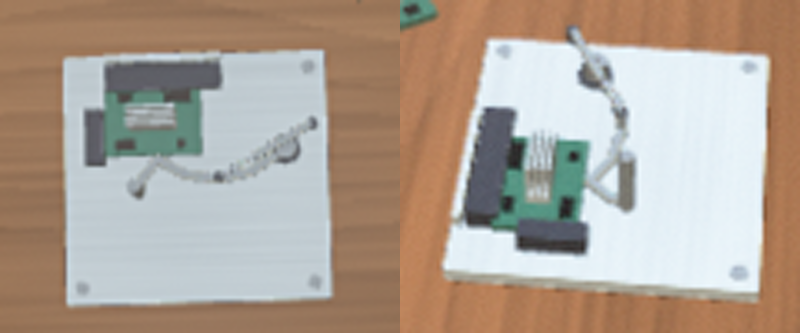

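The nose bears on the board's free edge (top crop (157,160), side crop (587,180)). The board is square against the rail and the stop, and the robot is clear. I hand the job in.

```bash
python3 -c "
from workcell import env
print(env.close_job())"
```

```text
the job is handed in; nothing more can be done
None
```

I handed the job in at about 35 s on the robot's clock; no verdict came back. The last pictures show the board flat, under the rail's lip and against the stop, with the arm sprung shut on its free edge and the robot clear.

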